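# Open the dead cash drawer by its back release hole

### The job

The power is out at the cheese stall and the electric cash drawer on the counter is locked shut: take the wooden push stick, feed its dowel through the small release hole in the back cover and press the hidden latch lever until the drawer springs open, feeling for the release and pressing gently, for the thin lever and the plastic cover must not be forced. Then draw the stick out, lay it flat on the counter clear of the cash drawer, and pull the drawer fully open to its stop. Leave the cheeses and the cup where they are.

Things in the scene. Friction and masses are not known exactly. Their poses are not given: they have to be found in the camera images.
- push_stick: Wooden push stick, loose on the counter: squared handle 80 x 22 x 22 mm with a round dowel 10 mm thick, 85 mm long, from one end; about 60 g. Origin: centre of the handle, 11 mm above the counter as it lies. x axis: along the stick, from handle to dowel tip. Balances inside the handle.
- stick_tip (a point): Tip of the dowel (last 2 mm tapered to 7 mm), on the stick's axis, 125 mm from the centre of the handle.
- till: Dark steel cash drawer case, fixed: 300 deep (x), 300 wide (y), 90 mm high. Origin: centre of its underside on the counter. x axis points out of its back, where the back cover is; -x is its front, where the drawer comes out. The release hole lies 100 mm from its middle towards -y, 50 mm from the case's side.
- back_cover: Grey plastic back cover, 5 mm thick, sunk 1 to 14 mm between the case walls; takes 20 N. Origin: centre of the round release hole (13 mm wide) on the outer face, 48 mm above the counter. x: straight out of the hole. A sprung lever hides 8 to 21 mm behind the outer face, differing each time: it resists with 3 N rising to 15 N, gives way after about 9 mm, stops hard at 10.5 mm, bends over 20 N.
- drawer_front (a point): Middle of the top edge of the drawer's front panel, 90 mm above the counter; moves with the drawer. Panel 18 mm thick (along the till's x), 300 mm wide, 82 mm high, no handle: pinch its top edge from above once the drawer is out. Behind it the drawer is open from above down to 60 mm above the counter at its sides, 45 mm elsewhere.
- drawer (a joint): How far the drawer is out, m: 0 shut and latched, about 0.07 after it has sprung open, 0.16 at its stop. It comes out along the till's -x. Once free it slides with about 2 to 4 N and stays where it is left.
- cheese_block: Bystander: white fresh-cheese block 140 x 120 x 100 mm; origin: centre of its underside. Leave it alone.
- cheese_piece: Bystander: smaller white cheese 120 x 100 x 60 mm; origin: centre of its underside. Leave it alone.
- steel_cup: Bystander: open steel cup 72 mm wide, 75 mm high; origin: centre of its underside. Leave it alone.
Things that resemble listed ones, but are neither listed nor needed, are in the scene too. Of the things like the push_stick, leave any that is blue or purple; of the rest the larger one is meant.

How it is judged:
By the outcome, as a careful person would: the job done as asked, in the order asked, and still so for the second after the job is handed in, with the robot touching nothing.
It also fails if it takes over 72 s, if anything falls off the work surface, if the arm or the gripper's body presses on something with over 40 N, if the wrist force passes 120 N, or if a joint passes its speed limit or range.

### The arm

A 7-joint arm with a two-finger parallel gripper is mounted at the origin on the work surface. World frame = base frame: x ahead of the robot, y to its left, z up, the work surface at z = 0. Lengths are in m, angles in degrees, forces in N, time in s.
With the tool pointing down it reaches from about 0.425 to 0.95 m from the base axis. Payload 16.7 kg.
Tool frame: the origin (TCP) lies midway between the tips of the shut fingers; the grasp point (between the pads) lies env.grip_point_offset behind it (env.grip_point_offset is the distance from the TCP to the grasp point, in m); z points along the fingers, y is the line along which they close (so a half turn about z gives the same grasp; the last joint's range is limited). The gripper opens to 94 mm and grips with 3 to 60 N. Pads are 16 mm wide; open, the fingers measure 119 mm over their backs; the gripper's body (75 mm by 177 mm) begins 78 mm behind the grasp point.
Start: joints at [64.945, 24.414, 4.234, 92.017, -1.954, 63.644, -3.845], TCP at [0.192, -0.647, 0.205] pointing down, gripper open.
Joint ranges: [-163.25, 163.25], [-28.42, 122.38], [-70.27, 78.77], [12.13, 141.07], [-58.53, 238.53], [9.26, 117.41], [-156.51, 156.51]. Speed limits (degrees/s): [108.29, 108.29, 136.94, 136.94, 172.46, 172.46, 172.46].

### API

Orientations are given as [roll, pitch, yaw] about the fixed x, y, z axes, in that order (R = Rz(yaw) Ry(pitch) Rx(roll)).
In Python, from cell import env, cams, workorder, models gives the robot as it stands. The module is installed in compiled form; this text tells all that it offers.
- The arm moves only by the tool step_arm, never from a script. Its argument "commands" is text: rows parted by semicolons, each of 6 numbers parted by spaces: the shift along the tool's x, y, z in cm, then the turn, a rotation vector about the tool's x, y, z in rad. In form: dx dy dz wx wy wz; .... A call has 1 to 10 rows; each row is the pose to reach, as a shift and turn from the pose commanded when the call began, along the tool's axes at that moment; what a row does not reach only later rows make up. A row lasts 1/8 s, in which the tool goes at most 62.5 mm and 10.7 degrees, less where a joint would pass 70% of its speed; a pose out of reach is approached as far as the arm can. A call with a gripper value outside its range is refused whole. "jaw" is the closure in counts, from 0 (fully open) to 255 (shut), set as the call begins (left out, the last holds). The fingers move at their own pace and stop on an object; "newtons" is the grip in N (left out, the last holds). Time passes only in rows, so rows that repeat a pose let the fingers close. It gives the time, the measured TCP pose, the force, the opening and the grip force at its end, in the units of the state.
- env.sense(): the state, without advancing time (a new reading comes with each control period).
- cams.snapshot(name): name is "side" or "top"; returns the picture (400x640x3 uint8, red, green, blue); there is no depth.
- cams.camera_params(name): a dict with "fx", "fy", "cx", "cy" (pixels), "distortion" ([k1, k2, p1, p2, k3] as OpenCV has them; the pictures are not rectified), "extrinsics" (4x4, takes a point from camera to world coordinates). Camera axes: x right, y up, looking along -z (the intrinsics and any distortion apply to the point x, -y, -z); pixel columns grow to the right and rows downward; lengths in m; the calibration is good to about 2 mm. A picture is of the moment at which its call begins. camera_params takes no time and is no camera call.
- workorder.finish_job(): hands the job in; it is judged then, once.
Trained networks look in the newest picture that a camera, given by its name, has taken for a name from the list of things; names that differ only in an ending like _2 or _b are one class to them, and where a whole thing is asked for, a point or a joint stands for the part that bears it (a point fixed in the world has none). Each returns a list of dicts, best first, with "p" (0 to 1); they miss things now and then, are a little off and sometimes report something else, mostly with a low value. They report only what shows in the picture. A call takes as long as a camera call. They do not tell look-alikes from the thing itself.
- models.regions_of(label, camera): "region" (400x640 bool, what is visible of it) and "bbox" ([left, top, right, bottom] in pixels, round what is visible of it).
- models.spot_point(label, camera): "location" ([row, column] in pixels: a listed point, or the origin of a listed thing).
The state is a dict: "t": time; "joints": joint angles; "qd": joint speeds; "effort": joint torques, N m; "tool_pos": TCP position; "orientation": TCP orientation; "ft_force": force on the tool from outside, world axes, zero at the start; "torque": the same for the moment, N m; "opening": finger opening in m; "grasp_force": force on a finger pad.
Only numpy, scipy, OpenCV 4.12 (cv2) and the standard library are available. Lean on these libraries where they do the work, as an engineer would, in place of code of your own. Each camera call takes 0.05 s, during which the arm holds its last target. There are 200 camera calls.

## Working session

There is one attempt and no reset: what is moved stays moved. The work goes in short steps, Python scripts to look and compute and a tool call to move; the robot and the scene stay as the last step left them, time stands still between calls to the robot, and variables do not carry over. Pictures are saved under pics/ and viewed, at most 10 in all, crops included, and the job is handed in when it is done.

Besides the shell and the picture viewer there is one more tool, called after "Call:" as name(argument=value, ...) on one line, values as JSON. step_arm: Moves the arm, as the interface text tells. Its arguments: {"type":"object","properties":{"commands":{"type":"string"},"jaw":{"type":"number"},"newtons":{"type":"number"}},"required":["commands"]}

```bash
mkdir -p pics; ls
cat > h.py <<'E'
import numpy as np, cv2
from cell import env, cams, workorder, models
from scipy.spatial.transform import Rotation as R
def P(n):
    p=cams.camera_params(n);K=np.array([[p['fx'],0,p['cx']],[0,p['fy'],p['cy']],[0,0,1.]]);return K,np.array(p['distortion']),np.array(p['extrinsics'])
def toplane(n,uv,z):
    K,d,T=P(n);u=cv2.undistortPoints(np.array(uv,float).reshape(-1,1,2),K,d).reshape(-1,2)
    r=np.c_[u[:,0],-u[:,1],-np.ones(len(u))]@T[:3,:3].T;o=T[:3,3];return o+r*((z-o[2])/r[:,2])[:,None]
def proj(n,X):
    K,d,T=P(n);c=(np.array(X,float).reshape(-1,3)-T[:3,3])@T[:3,:3];c=c*[1,-1,-1]
    return cv2.projectPoints(c,np.zeros(3),np.zeros(3),K,d)[0].reshape(-1,2)
def save(n,f):
    im=cams.snapshot(n);cv2.imwrite('pics/'+f,im[:,:,::-1]);return im
E
python3 - <<'E'
from h import *
print(env.sense(),env.grip_point_offset)
for n in('top','side'):
    save(n,n+'0.png');print(n,P(n)[2][:3].round(3).tolist())
    for l in('push_stick','till','back_cover','drawer_front','cheese_block','cheese_piece','steel_cup'):
        print(l,[(np.round(x['p'],2),x['bbox']) for x in models.regions_of(l,n)][:4],[(round(x['p'],2),np.round(x['location'],1).tolist()) for x in models.spot_point(l,n)][:4])
E
```

```text
pics
{'t': 0.0, 'joints': array([64.94417963, 24.44668464,  4.23133403, 92.04990814, -1.95135747,
       63.64495835, -3.84717214]), 'qd': array([ 0.11147584, -0.03877308,  0.04442913,  0.00960229,  0.02348178,
        0.04212657, -0.00589614]), 'effort': array([-1.37035549e-03, -9.35839319e+01,  3.66561882e+00, -4.54196405e+01,
       -4.88834060e-02,  2.01172155e-02,  1.72415080e-04]), 'tool_pos': array([ 0.19143772, -0.64684435,  0.20482814]), 'orientation': array([-1.79930914e+02,  7.03761411e-03,  1.64868128e+01]), 'ft_force': array([ 1.01437078, -0.40165978, -0.14877358]), 'torque': array([ 0.00525989, -0.00418778, -0.03765666]), 'grasp_force': 0.0, 'opening': 0.09408099778304273} 0.0188
top [[0.018, 0.988, -0.153, 0.367], [-1.0, 0.019, 0.006, -0.068], [0.009, 0.153, 0.988, 1.41]]
push_stick [(np.float64(0.74), [402.9, 190.4, 428.7, 241.6]), (np.float64(0.64), [461.2, 215.4, 469.7, 233.1]), (np.float64(0.56), [375.2, 281.4, 402.8, 291.4]), (np.float64(0.55), [409.9, 135.3, 458.5, 158.9])] [(0.82, [228.6, 421.1]), (0.59, [221.0, 462.2]), (0.58, [142.9, 445.4]), (0.47, [285.6, 38
[... 687 characters left out ...]
2, 0.507, 0.739]]
push_stick [(np.float64(0.91), [352.8, 277.3, 397.0, 320.4]), (np.float64(0.9), [436.4, 272.4, 507.4, 304.2])] [(0.71, [290.8, 483.7]), (0.7, [342.0, 410.7]), (0.65, [305.8, 364.8])]
till [(np.float64(0.56), [311.7, 170.3, 387.0, 261.8])] [(0.86, [226.1, 302.3])]
back_cover [(np.float64(0.62), [313.9, 206.2, 382.4, 258.4]), (np.float64(0.6), [352.4, 276.7, 399.6, 318.7])] [(0.72, [247.1, 314.1])]
drawer_front [] []
cheese_block [(np.float64(0.81), [333.0, 148.5, 387.6, 195.1])] [(0.93, [188.4, 360.3])]
cheese_piece [(np.float64(0.41), [319.3, 158.9, 333.9, 170.8])] [(0.49, [169.3, 313.4])]
steel_cup [(np.float64(0.48), [316.1, 321.8, 344.7, 373.8])] [(0.79, [365.7, 325.1])]
```

View pics/top0.png

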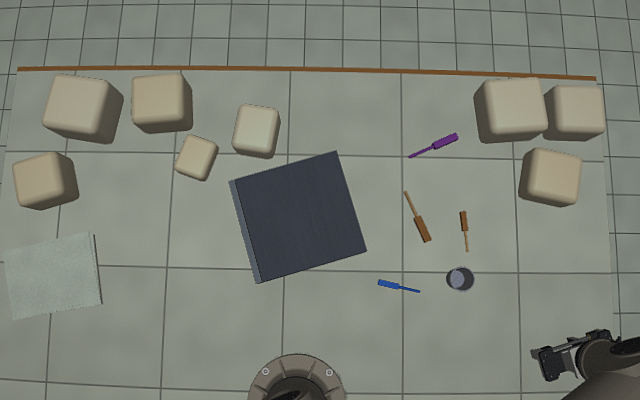

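View pics/side0.png

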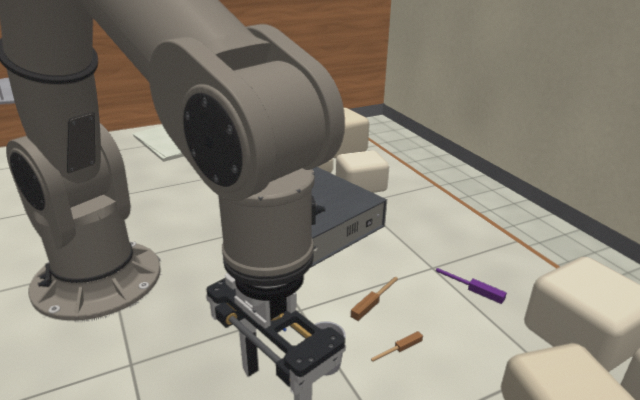

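The top view shows the larger brown stick at (418,218), with its handle at (423,232) and its tip at (405,191). The till corners are at (337,151), (366,250), (257,283) and (229,180), with the front on the left. In the side view the arm hides the near part of the back, where the hole must be.

Run:
```python
from h import *
im=cams.snapshot('top')
c=toplane('top',[(337,151),(366,250),(257,283),(229,180)],.09);print(c.round(4).tolist())
print([np.linalg.norm(c[i]-c[(i+1)%4]).round(4) for i in range(4)])
r=models.regions_of('push_stick','top')[0]['region']
ys,xs=np.nonzero(r);w=toplane('top',np.c_[xs,ys],.011)[:,:2]
m=w.mean(0);_,s,v=np.linalg.svd(w-m,full_matrices=False);a=v[0];t=(w-m)@a;print(m,a,t.min(),t.max(),np.degrees(np.arctan2(a[1],a[0])))
for lo in np.arange(t.min(),t.max(),.02):
    k=(t>=lo)&(t<lo+.02);q=(w-m)[k]@v[1];print(lo.round(3),k.sum(),np.ptp(q).round(4),q.mean().round(4))
big=cv2.resize(im[120:300,220:480],None,fx=3,fy=3,interpolation=cv2.INTER_CUBIC);cv2.imwrite('pics/t1.png',big[:,:,::-1])
```

```text
[[0.7142, -0.1041, 0.09], [0.4342, -0.1883, 0.09], [0.3384, 0.1098, 0.09], [0.6242, 0.2003, 0.09]]
[np.float64(0.2924), np.float64(0.3132), np.float64(0.2998), np.float64(0.3174)]
[ 0.33687866 -0.27752897] [0.22541045 0.97426389] -0.0729577595140184 0.04786806731038468 76.97298488814158
-0.073 19 0.007 -0.0001
-0.053 15 0.0056 -0.0001
-0.033 17 0.0077 -0.0002
-0.013 36 0.0154 0.0003
0.007 42 0.0168 0.0
0.027 41 0.0168 -0.0001
0.047 2 0.0028 -0.0003
```

View pics/t1.png

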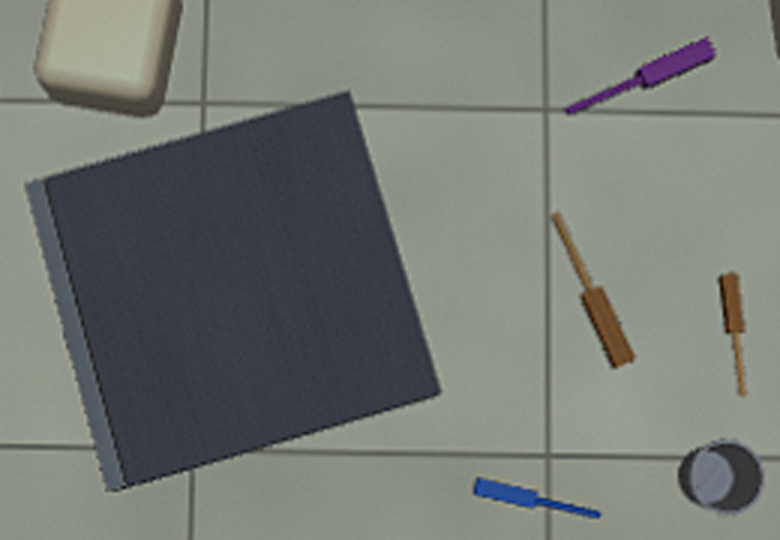

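Run:
```python
from h import *
from scipy.optimize import least_squares
cams.snapshot('top')
px=np.array([(336.8,150.7),(366.7,251),(256.5,283.3),(228.6,180.5)])
loc=np.array([(.15,.15),(.15,-.15),(-.168,-.15),(-.168,.15)])
def W(p,l):
    c,s=np.cos(p[2]),np.sin(p[2]);return np.c_[p[0]+c*l[:,0]-s*l[:,1],p[1]+s*l[:,0]+c*l[:,1]]
def f(p): return (proj('top',np.c_[W(p,loc),np.full(4,.09)])-px).ravel()
s=least_squares(f,[.53,0,np.radians(-107)]);p=s.x;print(p,np.degrees(p[2]),s.fun.round(2))
print('hole',W(p,np.array([[.15,-.1],[.25,-.1]])),'front',W(p,np.array([[-.159,0]])))
for d in models.regions_of('push_stick','top'):
    r=d['region'];ys,xs=np.nonzero(r)
    if not(400<xs.mean()<435 and 190<ys.mean()<242): continue
    w=toplane('top',np.c_[xs,ys],.015)[:,:2]
    m=w.mean(0);_,_,v=np.linalg.svd(w-m,full_matrices=False);a=v[0];t=(w-m)@a;print(m,a,t.min(),t.max(),np.degrees(np.arctan2(a[1],a[0])))
    for lo in np.arange(t.min(),t.max(),.02):
        k=(t>=lo)&(t<lo+.02);q=(w-m)[k]@v[1];print(lo.round(3),k.sum(),np.ptp(q).round(4),q.mean().round(4))
print(toplane('top',[(405,191)],.011),toplane('top',[(220+558/3,120+213/3),(220+590/3,120+289/3),(220+622/3,120+364/3)],.012))
```

```text
[ 0.52944972 -0.00391246 -1.27082565] -72.81294649103212 [-0.21 -0.67  0.44  0.38 -0.41  0.36  0.17 -0.13]
hole [[ 0.47823903 -0.17676346]
 [ 0.50778825 -0.27229797]] front [[0.48246646 0.14798742]]
[ 0.52536487 -0.35047447] [-0.92211098 -0.3869255 ] -0.0994253059055372 0.06096078437978856 -157.2366701063327
-0.099 24 0.0108 -0.0008
-0.079 25 0.0104 -0.0006
-0.059 15 0.0068 0.0
-0.039 14 0.0067 0.001
-0.019 45 0.0214 0.0015
0.001 55 0.0265 0.0005
0.021 64 0.028 -0.0012
0.041 55 0.0256 0.0001
0.061 1 0.0 -0.0053
[[ 0.61610475 -0.31162548  0.011     ]] [[ 0.61598622 -0.31446264  0.012     ]
 [ 0.54021476 -0.34575676  0.012     ]
 [ 0.46644794 -0.37679213  0.012     ]]
```

```bash
cat >> h.py <<'E'
def delta(pos,rpy,base=None):
    s=env.sense();p0,o0=base if base else (s['tool_pos'],s['orientation'])
    A=R.from_euler('xyz',o0,degrees=True);B=R.from_euler('xyz',rpy,degrees=True)
    print('cm',(A.inv().apply(np.array(pos)-p0)*100).round(2),'rv',(A.inv()*B).as_rotvec().round(4),'t',s['t'])
E
python3 - <<'E'
from h import *
delta((.503,-.361,.12),(180,0,22.6))
E
```

```text
cm [ 37.99 -18.61   8.55] rv [-0.     -0.     -0.1067] t 1.7
```

Call:
step_arm(commands="38.0 -18.6 8.5 0 0 -0.107;38.0 -18.6 8.5 0 0 -0.107;38.0 -18.6 8.5 0 0 -0.107;38.0 -18.6 8.5 0 0 -0.107;38.0 -18.6 8.5 0 0 -0.107;38.0 -18.6 8.5 0 0 -0.107;38.0 -18.6 8.5 0 0 -0.107;38.0 -18.6 8.5 0 0 -0.107;38.0 -18.6 8.5 0 0 -0.107;38.0 -18.6 8.5 0 0 -0.107", jaw=100)

```text
t: 2.95
tool_pos: [0.5022, -0.3624, 0.1208]
orientation: [180.0, 0.0, 22.5]
ft_force: [0.7, -1.1, 0.8]
opening: 0.0568
grasp_force: 0.0
```

Run:
```python
from h import *
s=env.sense();print(s['tool_pos'],s['orientation'],s['joints'].round(1),s['opening'])
delta((.503,-.361,.003),(180,0,22.6))
im=save('side','s1.png')
big=cv2.resize(im[150:350,230:480],None,fx=3,fy=3,interpolation=cv2.INTER_CUBIC);cv2.imwrite('pics/s1b.png',big[:,:,::-1])
```

```text
[ 0.50215684 -0.36242829  0.12078178] [1.79969242e+02 1.24117717e-02 2.24920445e+01] [ 33.6  24.3  -4.9 103.6   2.6  52.2 -39.9] 0.05682155476682327
cm [ 0.14 -0.11 11.78] rv [ 0.0005  0.0002 -0.0019] t 2.95
```

View pics/s1b.png

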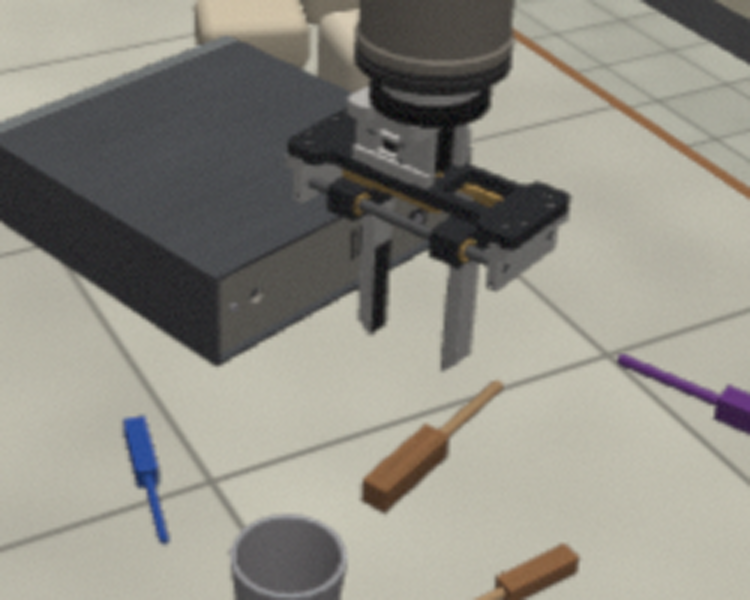

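The side crop shows the release hole at about (256,295), which is full-image (315,248), near the robot-side edge of the back. The stick lies clear below the fingers. I compute the hole position and go down.

Run:
```python
from h import *
print([(round(x['p'],2),np.round(x['location'],1)) for x in models.spot_point('back_cover','side')])
h=toplane('side',[(230+256/3-.33,150+295/3-.33),(314.1,247.1)],.048);print(h)
p=(.52945,-.00391,-1.2708)
c,s=np.cos(p[2]),np.sin(p[2])
for q in h: d=q[:2]-p[:2];print('till coords',c*d[0]+s*d[1],-s*d[0]+c*d[1])
for l in ((.15,-.15,0),(.15,-.15,.09),(.15,.15,.09)): print(proj('side',[p[0]+c*l[0]-s*l[1],p[1]+s*l[0]+c*l[1],l[2]]))
k=cv2.imread('pics/s1.png')[236:262,300:335];cv2.imwrite('pics/hole.png',cv2.resize(k,None,fx=16,fy=16,interpolation=cv2.INTER_CUBIC))
```

```text
[(0.62, array([247.9, 315.2]))]
[[ 0.47980551 -0.16737227  0.048     ]
 [ 0.47950297 -0.16303143  0.048     ]]
till coords 0.14149087009848318 -0.09573307279513851
till coords 0.13725450202498324 -0.09473931041006328
[[300.53534824 275.21865154]]
[[300.11921163 243.55503182]]
[[385.92621509 199.87343968]]
```

Call:
step_arm(commands="0.1 -0.1 3 0 0 0;0.1 -0.1 6 0 0 0;0.1 -0.1 9 0 0 0;0.1 -0.1 11 0 0 0;0.1 -0.1 11.8 0 0 0;0.1 -0.1 11.8 0 0 0;0.1 -0.1 11.8 0 0 0")

```text
t: 3.92
tool_pos: [0.5042, -0.3601, 0.0035]
orientation: [179.9, -0.0, 22.6]
ft_force: [-0.3, -0.8, 0.6]
opening: 0.0569
grasp_force: 0.0
```

Call:
step_arm(commands="0 0 0 0 0 0;0 0 0 0 0 0;0 0 0 0 0 0;0 0 0 0 0 0;0 0 0 0 0 0;0 0 0 0 0 0", jaw=255, newtons=45)

```text
t: 4.68
tool_pos: [0.5038, -0.3598, 0.0026]
orientation: [180.0, -0.0, 22.6]
ft_force: [-0.2, 0.6, 2.4]
opening: 0.0217
grasp_force: 44.9
```

View pics/hole.png

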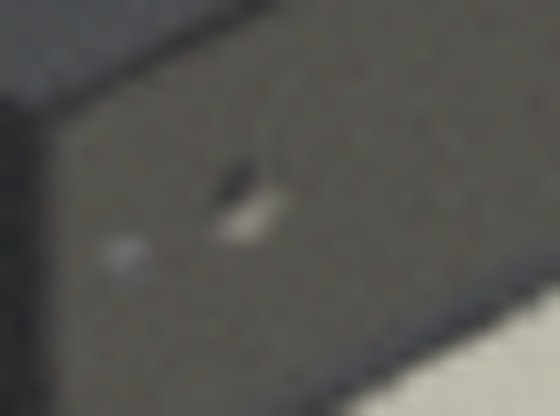

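The zoom shows the hole as a dark and light blob centred at about (248,207), which is full-image (315.5,248.9). The stick is gripped at 21.7 mm and 45 N. Next I lift and turn.

Run:
```python
from h import *
delta((.524,-.325,.12),(180,0,107.2))
```

```text
cm [  3.21  -2.43 -11.74] rv [ 1.0000e-04 -0.0000e+00 -1.4763e+00] t 4.675
```

Call:
step_arm(commands="0 0 -4 0 0 0;0 0 -8 0 0 -0.1;3.2 -2.4 -11.7 0 0 -1.476;3.2 -2.4 -11.7 0 0 -1.476;3.2 -2.4 -11.7 0 0 -1.476;3.2 -2.4 -11.7 0 0 -1.476;3.2 -2.4 -11.7 0 0 -1.476;3.2 -2.4 -11.7 0 0 -1.476;3.2 -2.4 -11.7 0 0 -1.476;3.2 -2.4 -11.7 0 0 -1.476")

```text
t: 5.92
tool_pos: [0.5237, -0.3253, 0.1192]
orientation: [-180.0, -0.0, 107.4]
ft_force: [0.5, -0.2, -1.0]
opening: 0.0218
grasp_force: 44.9
```

Run:
```python
from h import *
s=env.sense();print(s['tool_pos'],s['orientation'],s['joints'].round(1),s['opening'])
delta((.524,-.325,.0396),(180,0,107.2))
```

```text
[ 0.52372914 -0.32525415  0.11921687] [-1.79987275e+02 -2.97882663e-02  1.07415224e+02] [ 44.6  25.9 -24.2 103.   12.8  53.8  32.3] 0.021827257003805594
cm [0.01 0.04 7.96] rv [-0.0002 -0.0005  0.0038] t 5.925
```

Call:
step_arm(commands="0 0 3 0 0 0;0 0 6 0 0 0;0 0 8 0 0 0;0 0 8 0 0 0;0 0 8 0 0 0")

```text
t: 6.55
tool_pos: [0.5246, -0.3254, 0.0404]
orientation: [180.0, 0.0, 107.2]
ft_force: [0.2, -0.6, -0.7]
opening: 0.0218
grasp_force: 44.9
```

Run:
```python
from h import *
s=env.sense();print(s['tool_pos'],s['orientation'])
a=save('side','s2.png');b=save('top','t2.png')
A=cv2.resize(a[210:310,285:385],None,fx=5.8,fy=5.8,interpolation=cv2.INTER_CUBIC)
# top half
cv2.imwrite('pics/s2b.png',A[:,:,::-1])
B=cv2.resize(b[220:300,330:430],None,fx=6,fy=6,interpolation=cv2.INTER_CUBIC);cv2.imwrite('pics/t2b.png',cv2.resize(b[140:300,320:440],None,fx=3.7,fy=3.7,interpolation=cv2.INTER_CUBIC)[:,:,::-1])
print([(round(x['p'],2),np.round(x['location'],1)) for c in('side','top') for x in models.spot_point('stick_tip',c)])
```

```text
[ 0.52458901 -0.32541326  0.0403644 ] [1.79957620e+02 3.55062058e-02 1.07189066e+02]
[(0.85, array([266.2, 434.7])), (0.83, array([251.8, 328.1])), (0.7, array([329.2, 284.7])), (0.61, array([360. , 370.2])), (0.68, array([155.1, 408.4])), (0.55, array([228.4, 371. ])), (0.48, array([291. , 418.3]))]
```

View pics/s2b.png

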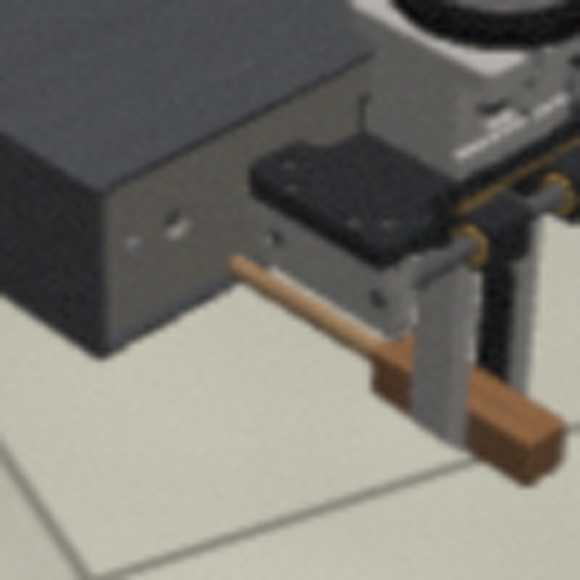

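View pics/t2b.png

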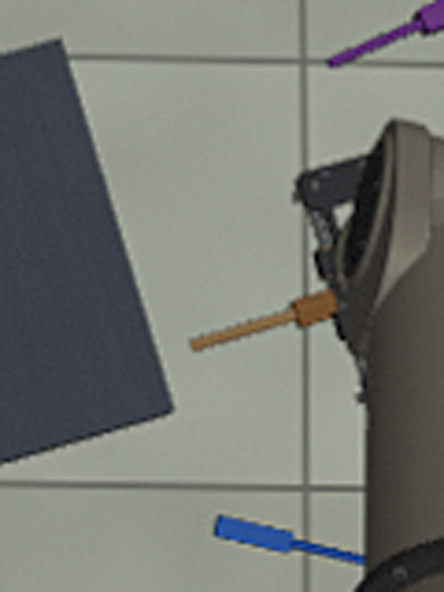

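The side crop shows the tip at (237,266) and the hole at (177,226), nearly in line along the dowel. The top crop shows the tip at (192,346), with the case's back corner at (173,409).

Run:
```python
from h import *
s=env.sense();T=s['tool_pos'];ax=np.array([np.cos(np.radians(107.2)),np.sin(np.radians(107.2))]);n=np.array([-ax[1],ax[0]])
z=T[2]+.0084
f=5.8
def px(u,v,o,f): return (o[0]+(u+.5)/f-.5,o[1]+(v+.5)/f-.5)
pts=[px(237,265,(285,210),f),px(380,350,(285,210),f),px(177,226,(285,210),f)]
w=toplane('side',pts,z);w[2]=toplane('side',[pts[2]],.048)[0]
for q in w: print('side along/lat rel TCP',(q[:2]-T[:2])@ax,(q[:2]-T[:2])@n)
f=3.7;o=(320,140)
q=[px(192,346,o,f),px(295,313,o,f)]
for x in toplane('top',q,z): print('top',(x[:2]-T[:2])@ax,(x[:2]-T[:2])@n)
c=toplane('top',[px(173,409,o,f),px(61,39,o,f)],.09);e=c[1]-c[0];print(np.linalg.norm(e),np.degrees(np.arctan2(e[1],e[0])))
for x in c: print('corners',(x[:2]-T[:2])@ax,(x[:2]-T[:2])@n)
# stick axis and edges subpixel in top image: brown-coloured dowel
b=cv2.imread('pics/t2.png')[:,:,::-1].astype(int)
m=(b[...,0]-b[...,2]>35);m[:, :366]=0;m[:,399:]=0;m[:220]=0;m[240:]=0
ys,xs=np.nonzero(m);ww=toplane('top',np.c_[xs,ys],z)[:,:2]-T[:2]
print(len(xs),np.polyfit(ww@ax,ww@n,1),(ww@ax).max())
```

```text
side along/lat rel TCP 0.12515152396349746 -0.0009188434403155698
side along/lat rel TCP 0.04720190768010969 -0.0023576729596183886
side along/lat rel TCP 0.16245528512256477 -0.0027141894645153907
top 0.12432281985438134 0.003072433065481821
top 0.039576585825645307 0.0009415353844739717
0.29619305320458855 17.260765843754072
corners 0.15683622339106731 0.046412863933673984
corners 0.1571503550351594 -0.24978002269253521
79 [0.01707809 0.00046558] 0.12373086394412365
```

Call:
step_arm(commands="0 0.1 0.08 0 0 0.0175;1 0.1 0.08 0 0 0.0175;2 0.1 0.08 0 0 0.0175;2.5 0.1 0.08 0 0 0.0175;2.5 0.1 0.08 0 0 0.0175;2.5 0.1 0.08 0 0 0.0175")

```text
t: 7.5
tool_pos: [0.5176, -0.3013, 0.0388]
orientation: [180.0, 0.0, 106.2]
ft_force: [-0.0, 0.3, -1.0]
opening: 0.0217
grasp_force: 44.9
```

Run:
```python
from h import *
s=env.sense();print(s['tool_pos'],s['orientation'],s['ft_force'])
T=s['tool_pos'];ax=np.array([np.cos(np.radians(107.2)),np.sin(np.radians(107.2))]);n=np.array([-ax[1],ax[0]])
a=save('side','s3.png');b=save('top','t3.png').astype(int)
m=(b[...,0]-b[...,2]>35);m[:, :350]=0;m[:,392:]=0;m[:215]=0;m[:][245:]=0
ys,xs=np.nonzero(m);ww=toplane('top',np.c_[xs,ys],.048)[:,:2]-T[:2]
print(len(xs),np.polyfit(ww@ax,ww@n,1),(ww@ax).max())
cv2.imwrite('pics/s3b.png',cv2.resize(a[225:275,290:350],None,fx=10,fy=10,interpolation=cv2.INTER_CUBIC)[:,:,::-1])
```

```text
[ 0.51764715 -0.30130125  0.03876018] [1.79995202e+02 1.16643982e-02 1.06175266e+02] [-0.03747046  0.28103486 -1.04798966]
88 [0.00511274 0.00010196] 0.12414178669476113
```

View pics/s3b.png

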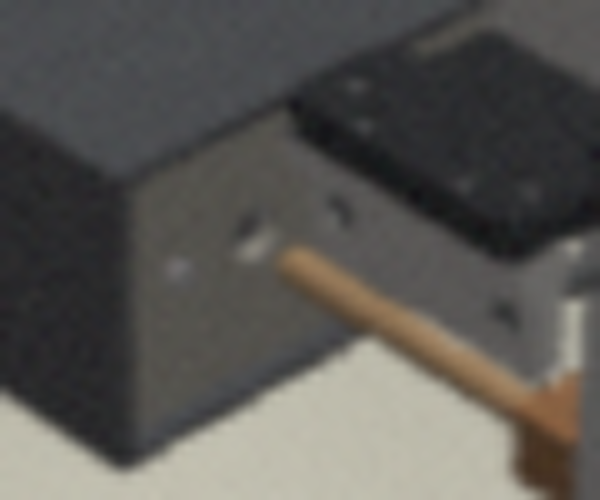

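The tip at (288,262) points at the hole at (254,238), about 12 mm ahead and roughly 1 mm low. I raise slightly and advance.

Call:
step_arm(commands="0 0 -0.07 0 0 0;0.4 0 -0.07 0 0 0;0.8 0 -0.07 0 0 0;1.0 0 -0.07 0 0 0;1.2 0 -0.07 0 0 0;1.3 0 -0.07 0 0 0;1.3 0 -0.07 0 0 0")

```text
t: 8.48
tool_pos: [0.5139, -0.2886, 0.0394]
orientation: [180.0, -0.0, 106.2]
ft_force: [1.1, 0.7, -1.1]
opening: 0.022
grasp_force: 44.9
```

Call:
step_arm(commands="0.1 0 0 0 0 0;0.2 0 0 0 0 0;0.2 0 0 0 0 0")

```text
t: 8.85
tool_pos: [0.5134, -0.2866, 0.0394]
orientation: [180.0, -0.0, 106.2]
ft_force: [-0.4, -0.2, -0.1]
opening: 0.0218
grasp_force: 44.9
```

Call:
step_arm(commands="0.1 0 0 0 0 0;0.2 0 0 0 0 0;0.3 0 0 0 0 0;0.3 0 0 0 0 0")

```text
t: 9.35
tool_pos: [0.5126, -0.2837, 0.0394]
orientation: [180.0, -0.0, 106.2]
ft_force: [-0.2, 0.1, -0.7]
opening: 0.0214
grasp_force: 44.9
```

Call:
step_arm(commands="0.1 0 0 0 0 0;0.2 0 0 0 0 0;0.3 0 0 0 0 0;0.3 0 0 0 0 0")

```text
t: 9.85
tool_pos: [0.5117, -0.2808, 0.0394]
orientation: [180.0, -0.0, 106.2]
ft_force: [0.4, -0.7, -0.9]
opening: 0.0217
grasp_force: 44.9
```

Call:
step_arm(commands="0.1 0 0 0 0 0;0.2 0 0 0 0 0;0.3 0 0 0 0 0;0.3 0 0 0 0 0")

```text
t: 10.35
tool_pos: [0.5109, -0.2779, 0.0394]
orientation: [180.0, -0.0, 106.2]
ft_force: [-0.2, -0.3, -0.9]
opening: 0.0216
grasp_force: 44.9
```

Call:
step_arm(commands="0.1 0 0 0 0 0;0.2 0 0 0 0 0;0.3 0 0 0 0 0;0.3 0 0 0 0 0")

```text
t: 10.85
tool_pos: [0.5101, -0.2751, 0.0394]
orientation: [180.0, -0.0, 106.2]
ft_force: [-0.3, 0.2, -0.7]
opening: 0.0217
grasp_force: 44.9
```

Call:
step_arm(commands="0.1 0 0 0 0 0;0.2 0 0 0 0 0;0.3 0 0 0 0 0;0.3 0 0 0 0 0")

```text
t: 11.35
tool_pos: [0.5095, -0.2732, 0.0397]
orientation: [180.0, 0.1, 106.1]
ft_force: [1.3, -5.1, -1.2]
opening: 0.0215
grasp_force: 44.9
```

Call:
step_arm(commands="0.1 0 0 0 0 0;0.2 0 0 0 0 0;0.2 0 0 0 0 0")

```text
t: 11.72
tool_pos: [0.509, -0.2716, 0.0398]
orientation: [180.0, 0.1, 106.1]
ft_force: [1.9, -7.1, -0.4]
opening: 0.0218
grasp_force: 44.9
```

Call:
step_arm(commands="0.1 0 0 0 0 0;0.2 0 0 0 0 0;0.2 0 0 0 0 0")

```text
t: 12.1
tool_pos: [0.5086, -0.27, 0.0398]
orientation: [180.0, 0.1, 106.1]
ft_force: [1.9, -8.3, -1.5]
opening: 0.0216
grasp_force: 44.9
```

Call:
step_arm(commands="0.1 0 0 0 0 0;0.2 0 0 0 0 0;0.2 0 0 0 0 0")

```text
t: 12.48
tool_pos: [0.5082, -0.2686, 0.04]
orientation: [179.9, 0.2, 106.1]
ft_force: [2.4, -11.4, -0.2]
opening: 0.0214
grasp_force: 44.9
```

Call:
step_arm(commands="0.1 0 0 0 0 0;0.15 0 0 0 0 0;0.15 0 0 0 0 0")

```text
t: 12.85
tool_pos: [0.5074, -0.2653, 0.0395]
orientation: [180.0, 0.0, 106.2]
ft_force: [2.6, -4.4, -0.7]
opening: 0.0218
grasp_force: 44.9
```

Run:
```python
from h import *
save('top','t4.png')
for x in models.spot_point('drawer_front','top'):
    r,c=x['location'];print(x['p'],r,c,toplane('top',[(c,r)],.09))
```

```text
0.69 234.5 226.7 [[0.46978646 0.19927186 0.09      ]]
0.29 135.1 256.8 [[0.75701383 0.1269414  0.09      ]]
```

Call:
step_arm(commands="-1 0 0 0 0 0;-2 0 0 0 0 0;-3.5 0 0 0 0 0;-5 0 0 0 0 0;-7 0 0 0 0 0;-7 0 0 0 0 0")

```text
t: 13.7
tool_pos: [0.5267, -0.3344, 0.0391]
orientation: [180.0, 0.0, 106.1]
ft_force: [-0.8, 1.5, -0.7]
opening: 0.022
grasp_force: 44.9
```

Run:
```python
from h import *
im=save('top','t5.png')
for x in models.spot_point('drawer_front','top'):
    r,c=x['location'];print(x['p'],r,c,toplane('top',[(c,r)],.09))
for x in models.regions_of('drawer_front','top'): print(x['p'],x['bbox'])
delta((.53,-.36,.0396),(180,0,107.2))
a=cv2.resize(im[130:310,190:430],None,fx=3,fy=3,interpolation=cv2.INTER_CUBIC);cv2.imwrite('pics/t5b.png',a[:,:,::-1])
```

```text
0.96 237.3 219.3 [[0.46155494 0.21961116 0.09      ]]
0.33 133.7 256.8 [[0.76118608 0.1271232  0.09      ]]
0.94 [206.2, 186.7, 260.7, 288.8]
cm [-2.8  -0.45 -0.04] rv [-0.0001 -0.0006 -0.0175] t 13.85
```

View pics/t5b.png

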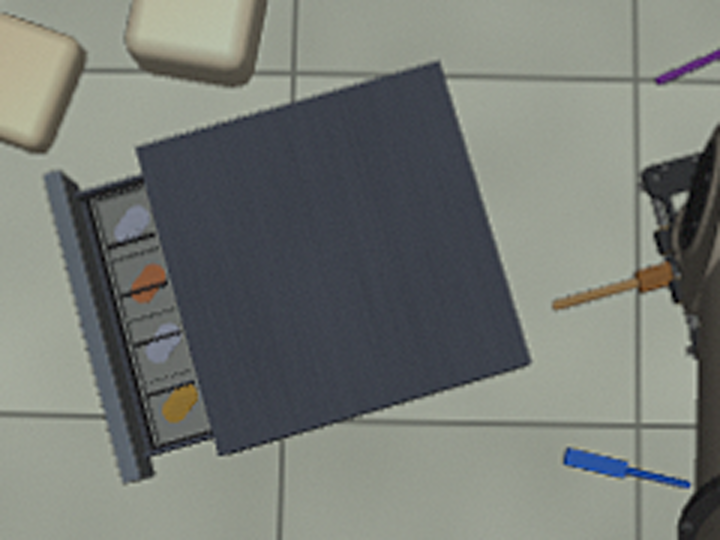

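The drawer has sprung out to about 0.07 m, and the stick is out of the hole. I back off a bit more, lay the stick down and release it.

Call:
step_arm(commands="-3 0 0 0 0 0;-4 0 1 0 0 0;-4 0 2.5 0 0 0;-4 0 3.3 0 0 0;-4 0 3.6 0 0 0;-4 0 3.65 0 0 0;-4 0 3.65 0 0 0")

```text
t: 14.72
tool_pos: [0.538, -0.3704, 0.003]
orientation: [180.0, 0.0, 106.2]
ft_force: [-0.4, 0.2, -0.8]
opening: 0.0215
grasp_force: 44.9
```

Call:
step_arm(commands="0 0 0 0 0 0;0 0 0 0 0 0;0 0 0 0 0 0;0 0 0 0 0 0", jaw=110)

```text
t: 15.22
tool_pos: [0.5378, -0.3707, 0.0029]
orientation: [180.0, 0.0, 106.2]
ft_force: [0.4, -0.4, -0.2]
opening: 0.0533
grasp_force: 0.0
```

Call:
step_arm(commands="0 0 -2 0 0 0;0 0 -5 0 0 0;0 0 -10 0 0 0;0 0 -16 0 0 0;0 0 -19 0 0 0;0 0 -19 0 0 0")

```text
t: 15.98
tool_pos: [0.539, -0.3713, 0.1972]
orientation: [179.8, 0.2, 106.2]
ft_force: [-0.8, -0.0, -1.3]
opening: 0.0538
grasp_force: 0.0
```

Run:
```python
from h import *
s=env.sense();print(s['tool_pos'],s['orientation'],s['joints'].round(1),s['opening'])
im=save('top','t6.png')
for d in models.regions_of('push_stick','top'): print(d['p'],d['bbox'])
u=lambda p:[190+(p[0]+.5)/3-.5,130+(p[1]+.5)/3-.5]
# panel outer/inner top edges from viewed crop
print(toplane('top',[u((45,174)),u((124,483)),u((64,172)),u((152,474))],.09).round(4))
A=np.array([.48247,.14799]);d=np.array([-.2955,.9553]);print(A+.07*d)
delta((.47,.03,.19),(180,0,17.2))
```

```text
[ 0.53904813 -0.37128276  0.19720159] [179.79718605   0.24501233 106.18208588] [ 47.   24.6 -24.2  94.2  11.1  63.3  36. ] 0.053816696928835624
0.74 [375.6, 279.0, 419.8, 292.1]
0.55 [411.1, 132.1, 456.1, 161.7]
0.54 [388.4, 211.6, 434.7, 228.3]
[[0.6009 0.2685 0.09  ]
 [0.3159 0.1805 0.09  ]
 [0.6031 0.2505 0.09  ]
 [0.3247 0.1552 0.09  ]]
[0.461785 0.214861]
cm [40.36  4.67  0.34] rv [7.0000e-04 2.0000e-04 1.5531e+00] t 16.075
```

Run:
```python
from h import *
delta((.4615,.215,.19),(180,0,197.2))
```

```text
cm [58.37  9.01  0.33] rv [-2.0000e-04  8.0000e-04 -1.5885e+00] t 16.075
```

Call:
step_arm(commands="58.4 9 0.3 0 0 -1.588;58.4 9 0.3 0 0 -1.588;58.4 9 0.3 0 0 -1.588;58.4 9 0.3 0 0 -1.588;58.4 9 0.3 0 0 -1.588;58.4 9 0.3 0 0 -1.588;58.4 9 0.3 0 0 -1.588;58.4 9 0.3 0 0 -1.588;58.4 9 0.3 0 0 -1.588;58.4 9 0.3 0 0 -1.588", jaw=85)

```text
t: 17.32
tool_pos: [0.4598, 0.2184, 0.1894]
orientation: [179.9, -0.1, -162.5]
ft_force: [1.3, -1.0, 0.6]
opening: 0.0625
grasp_force: 0.0
```

Call:
step_arm(commands="0 0 0 0 0 0;0 0 0 0 0 0;0 0 0 0 0 0")

```text
t: 17.7
tool_pos: [0.4617, 0.2139, 0.1897]
orientation: [-180.0, -0.0, -162.9]
ft_force: [-0.5, -0.5, 0.1]
opening: 0.0629
grasp_force: 0.0
```

Run:
```python
from h import *
s=env.sense();print(s['joints'].round(1),s['opening'],s['orientation'])
delta((.4615,.215,.066),(180,0,197.2))
```

```text
[ 16.2  17.5 -56.3 111.5  16.9  59.8  59.5] 0.06285647262406145 [-1.79978639e+02 -2.97639479e-02 -1.62936168e+02]
cm [-0.02  0.11 12.37] rv [-0.0004 -0.0005 -0.0024] t 17.7
```

Call:
step_arm(commands="0 0.1 4 0 0 0;0 0.1 8 0 0 0;0 0.1 10.5 0 0 0;0 0.1 12 0 0 0;0 0.1 12.4 0 0 0;0 0.1 12.4 0 0 0")

```text
t: 18.45
tool_pos: [0.4615, 0.2162, 0.0665]
orientation: [180.0, 0.0, -162.8]
ft_force: [0.6, -0.6, 0.8]
opening: 0.0629
grasp_force: 0.0
```

Call:
step_arm(commands="0 0 0 0 0 0;0 0 0 0 0 0;0 0 0 0 0 0;0 0 0 0 0 0;0 0 0 0 0 0", jaw=255, newtons=25)

```text
t: 19.08
tool_pos: [0.4611, 0.2165, 0.066]
orientation: [180.0, 0.0, -162.8]
ft_force: [-1.1, 2.0, 0.9]
opening: 0.0178
grasp_force: 25.0
```

Run:
```python
from h import *
s=env.sense();print(s['tool_pos'],s['joints'].round(1),s['opening'],s['orientation'],s['ft_force'],s['torque'])
delta(s['tool_pos']+.09*np.array([-.2955,.9553,0]),(180,0,197.2))
```

```text
[0.46114027 0.21654255 0.06601721] [  8.6  27.3 -49.9 117.7  28.3  47.5  49.2] 0.01779259453557814 [ 1.79974857e+02  1.48879919e-02 -1.62817457e+02] [-1.06472127  1.96910028  0.85561022] [0.47219669 0.14902702 0.12850643]
cm [0. 9. 0.] rv [ 0.0004  0.0003 -0.0003] t 19.075
```

Call:
step_arm(commands="0 0.5 0 0 0 0;0 1.5 0 0 0 0;0 2.5 0 0 0 0;0 3.5 0 0 0 0;0 4.5 0 0 0 0;0 5.5 0 0 0 0;0 6.5 0 0 0 0;0 7.2 0 0 0 0;0 7.5 0 0 0 0;0 7.5 0 0 0 0")

```text
t: 20.32
tool_pos: [0.4386, 0.2886, 0.066]
orientation: [180.0, -0.0, -162.8]
ft_force: [-3.5, 1.8, 5.3]
opening: 0.0176
grasp_force: 25.0
```

Run:
```python
from h import *
s=env.sense();print(s['joints'].round(1),s['opening'])
```

```text
[-1.000e-01  2.870e+01 -4.980e+01  1.158e+02  2.920e+01  4.860e+01
  4.080e+01] 0.01761311255688569
```

Call:
step_arm(commands="0 0.2 0 0 0 0;0 0.5 0 0 0 0;0 0.8 0 0 0 0;0 1.0 0 0 0 0;0 1.0 0 0 0 0")

```text
t: 20.95
tool_pos: [0.4358, 0.2976, 0.066]
orientation: [180.0, -0.0, -162.8]
ft_force: [-2.9, -0.9, 6.7]
opening: 0.018
grasp_force: 25.0
```

Call:
step_arm(commands="0 0.2 0 0 0 0;0 0.4 0 0 0 0;0 0.4 0 0 0 0")

```text
t: 21.32
tool_pos: [0.4346, 0.3014, 0.066]
orientation: [180.0, -0.0, -162.8]
ft_force: [-2.5, -2.7, 6.8]
opening: 0.0178
grasp_force: 25.0
```

Call:
step_arm(commands="0 0.2 0 0 0 0;0 0.3 0 0 0 0;0 0.3 0 0 0 0")

```text
t: 21.7
tool_pos: [0.4338, 0.304, 0.066]
orientation: [-180.0, -0.0, -162.8]
ft_force: [-2.9, -4.0, 7.7]
opening: 0.0178
grasp_force: 25.0
```

Call:
step_arm(commands="0 0.2 0 0 0 0;0 0.4 0 0 0 0;0 0.4 0 0 0 0")

```text
t: 22.08
tool_pos: [0.4338, 0.304, 0.0658]
orientation: [-179.6, -0.1, -163.0]
ft_force: [1.0, -23.6, 21.5]
opening: 0.0181
grasp_force: 25.0
```

Run:
```python
from h import *
im=save('top','t7.png')
for x in models.regions_of('drawer_front','top'): print(x['p'],x['bbox'])
s=env.sense();print(s['tool_pos'],s['ft_force'],s['torque'],s['opening'])
a=cv2.resize(im[130:310,170:430],None,fx=3,fy=3,interpolation=cv2.INTER_CUBIC);cv2.imwrite('pics/t7b.png',a[:,:,::-1])
```

```text
0.8 [170.6, 185.8, 259.1, 269.3]
[0.43381198 0.30400367 0.06583642] [  0.88783796 -22.79433069  21.48790007] [-5.21087678 -0.35758009  0.12399971] 0.01796381549512955
```

The stop is felt: the force rose to 24 N with no more travel. I relax the pull, open the jaws and retreat.

Call:
step_arm(commands="0 -0.3 0 0 0 0;0 -0.3 0 0 0 0")

```text
t: 22.42
tool_pos: [0.4338, 0.304, 0.0659]
orientation: [-179.9, -0.0, -162.9]
ft_force: [-0.9, -6.9, 9.0]
opening: 0.0177
grasp_force: 25.0
```

Call:
step_arm(commands="0 0 0 0 0 0;0 0 0 0 0 0;0 0 0 0 0 0;0 0 0 0 0 0", jaw=110)

```text
t: 22.92
tool_pos: [0.4337, 0.3052, 0.0659]
orientation: [180.0, 0.0, -162.8]
ft_force: [-0.0, -0.2, -0.0]
opening: 0.0524
grasp_force: 0.0
```

Call:
step_arm(commands="0 0 -2 0 0 0;0 0 -5 0 0 0;0 0 -10 0 0 0;0 0 -15 0 0 0;0 0 -18 0 0 0;0 0 -18 0 0 0")

```text
t: 23.68
tool_pos: [0.4343, 0.306, 0.2492]
orientation: [180.0, 0.3, -162.8]
ft_force: [-0.1, 0.3, -0.7]
opening: 0.0536
grasp_force: 0.0
```

Run:
```python
from h import *
im=save('top','t8.png')
for x in models.spot_point('drawer_front','top'):
    r,c=x['location'];print(x['p'],r,c,toplane('top',[(c,r)],.09))
for l in('push_stick','cheese_block','cheese_piece','steel_cup'): print(l,[(round(x['p'],2),x['bbox']) for x in models.regions_of(l,'top')])
a=cv2.resize(im[90:310,160:480],None,fx=2.5,fy=2.5,interpolation=cv2.INTER_CUBIC);cv2.imwrite('pics/t8b.png',a[:,:,::-1])
```

```text
0.87 245.5 188.8 [[0.43687024 0.30402791 0.09      ]]
push_stick [(0.74, [412.6, 132.4, 458.2, 156.2]), (0.57, [385.4, 211.7, 433.8, 229.6]), (0.57, [461.0, 214.2, 470.1, 241.6]), (0.51, [377.5, 281.9, 419.0, 290.8])]
cheese_block [(0.74, [386.3, 209.9, 436.3, 228.4]), (0.69, [230.1, 102.4, 279.2, 160.1]), (0.37, [178.6, 152.0, 367.2, 289.3]), (0.36, [449.0, 269.2, 474.2, 292.2])]
cheese_piece [(0.62, [173.1, 132.3, 218.7, 181.9])]
steel_cup []
```

View pics/t8b.png

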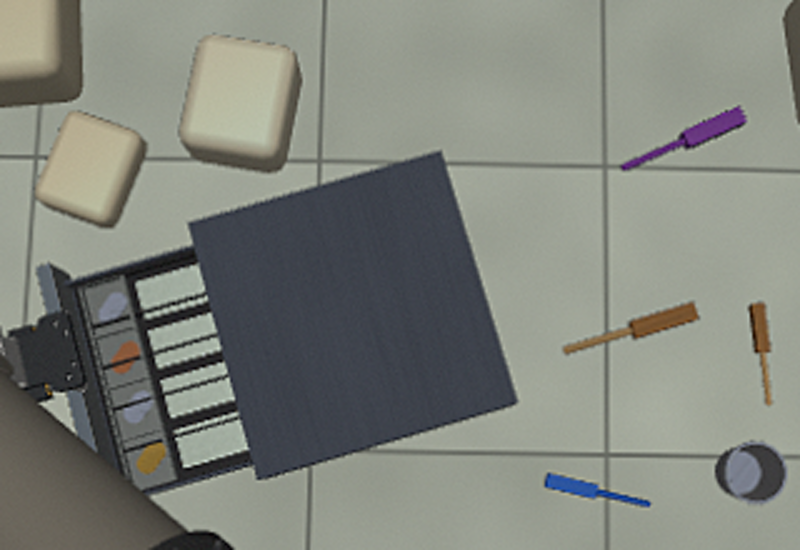

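The drawer is about 0.16 m out at its stop. The stick lies flat at (630,325), clear of the till, and the cheeses and cup have not moved. I hand the job in.

```bash
python3 -c "
from cell import workorder
print(workorder.finish_job())"
```

```text
the job is handed in; nothing more can be done
None
```

The job is handed in: the latch was pressed at about 12 N, the stick drawn out and laid flat clear of the till, and the drawer pulled about 0.16 m to its stop, with the cheeses and cup unmoved.

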